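# Centre a raw clay cup on the banding wheel and hold the needle tool ready over its rim

## Task

Make ready to trim the rim of the small clay cup: set it upright and centred on top of the banding wheel, gently and without dropping it, and let go of it. Then draw the needle tool out of its leaning stand, turn it level, and finish while holding it still in the gripper, level, with the point of its needle a few centimetres above the open mouth of the cup and touching nothing. Leave the larger tumbler and the loop tool where they are.

Things in the scene. Friction and masses are not known exactly. Their poses are not given: they have to be found in the camera images.
- clay_cup: small open cup of raw clay, the smaller and lower of two pale pots standing on the table: 60 mm across at the rim, 49 mm at the foot, 58 mm across at mid height, 58 mm tall, wall 5 mm, about 0.14 kg, loose. Origin: centre of its underside; z up
- tumbler: bystander: larger pale bisque tumbler, 76 mm across and 82 mm tall, loose, to be left alone; it may stand in either of two places, the clay cup in the other. Origin: centre of its underside
- banding_wheel: banding wheel, fixed: round foot and stem carrying a flat round metal head 160 mm across with concentric grooves; its top is 55 mm above the table. Origin: centre of its underside, on the axis; z up
- wheel_top (a point): centre of the flat top of the wheel's head, 55 mm above the table: the centre of the cup's underside belongs here
- stand: tool stand, fixed: wooden base plate 120 x 64 x 12 mm (x, y, z) with one round steel tube, 21 mm outside, on it, in the stand's x-z plane (y = 0). The tube leans 45 degrees: going up along it is the stand's direction (-0.707, 0, 0.707). Bore 14 mm wide, 88 mm deep, open at the top. Origin: centre of the base's underside; z up
- stand_mouth (a point): centre of the tube's mouth, at (-32, 0, 82) mm in the stand's frame
- needle: needle tool, loose, 148 mm long, 0.02 kg: round handle 11 mm thick, 105 mm long, then a 2 mm thick needle. Starts needle down in the stand's tube with 1.5 mm of play all round, about 60 mm of handle sticking out. Origin: mid length, 5.5 mm below the handle's axis in its own z; x runs along it (handle end -74 mm, needle from +31 to +74 mm), in the stand obliquely down; y level, square to the tube
- needle_tip (a point): point of the needle, at (74, 0, 5.5) mm in the tool's frame
- trim_loop: bystander: wooden-handled loop trimming tool 177 mm long lying flat on the table, loose, to be left alone. Origin: centre of its underside
Mind the look-alikes: they are no part of the job. What is shaped like the banding_wheel but red is not meant.

How it is judged:
By the outcome, as a careful person would: the job done as asked, in the order asked, and still so for the second after the job is handed in, while the arm keeps its last pose, push and grip.
It also fails if it takes over 56 s, if anything falls off the work surface, if the arm or the gripper's body presses on something with over 40 N, if the wrist force passes 120 N, or if a joint passes its speed limit or range.

## Robot

A 6-joint arm with a two-finger parallel gripper is mounted at the origin on the work surface; the furniture and walls round the work are solid. World frame = base frame: x ahead of the robot, y to its left, z up, the work surface at z = 0. Lengths are in m, angles in rad, forces in N, time in s.
With the tool pointing down it reaches from about 0.25 to 0.725 m from the base axis. Payload 4 kg.
Tool frame: the origin (TCP) lies at the very end of the fingers, on their centre line; the grasp point (between the pads) lies 19 mm behind it; z points along the fingers, y is the line along which they close (so a half turn about z gives the same grasp; the last joint's range is limited). The gripper opens to 85 mm and grips with 20 to 120 N. Pads are 22 mm wide; open, the fingers measure 114 mm over their backs; the gripper's body (76 mm by 85 mm) begins 54 mm behind the grasp point. The pads swing forward as they close: fully open they stand 13 mm farther back than shut.
Start: joints at [-1.299, 0.241, 0.005, 1.335, 0, 1.571], TCP at [0.134, -0.482, 0.231] pointing down, gripper open.
Joint ranges: [-2.72, 2.72], [-1.05, 1.87], [-1.09, 1.28], [-1.99, 2.15], [-1.42, 1.44], [-3.14, 3.14]. Speed limits (rad/s): [2.79, 2.79, 3.14, 3.14, 3.14, 3.14].

## Interface

Orientations are given as a unit quaternion [x, y, z, w].
In Python, from workcell import telemetry, vision, workorder gives the robot as it stands.
- The arm moves only by the shell command python3 -m inch 'ROWS'. ROWS is JSON, a list of rows, each a list of 3 entries, a list of its own where there are three numbers: the turn, a rotation vector about the tool's x, y, z scaled (see below), then the shift along the tool's x, y, z scaled (see below), then the closure, from -1 (fully open) to 1 (shut). A call has 1 to 10 rows; each row shifts and turns the commanded pose from where the row before left it, along the tool's axes as they then stand; what a row does not reach is not made up. The controller multiplies each number of a shift by 0.3 m and each number of a turn by 360 degrees. A row lasts 1/12 s, in which the tool goes at most 41.7 mm and 7.16 degrees, less where a joint would pass 70% of its speed; a pose out of reach is approached as far as the arm can. A call with a number of a shift or a turn outside -1 to 1 is refused whole. A call with a gripper value outside its range is refused whole. The fingers move at their own pace and stop on an object; the grip force is fixed at half the most. Time passes only in rows, so rows that do not move let the fingers close. It gives the time, the measured TCP pose, the force, the opening and the grip force at its end, in the units of the state.
- telemetry.get_obs(): the state, without advancing time (a new reading comes with each control period).
- vision.camera(name): name is "scene" or "top" or "wrist"; returns a dict with "img" (420x560x3 uint8, red, green, blue), "fov_y" (degrees; the focal length in pixels is half the picture's height over the tangent of half this angle, whatever the lens; pixels are square), "cx", "cy" (the principal point, pixels), "pose" (4x4, takes a point from camera to world coordinates). Camera axes: x right, y up, looking along -z (the intrinsics and any distortion apply to the point x, -y, -z); pixel columns grow to the right and rows downward; lengths in m; the calibration is good to about 2 mm. A picture is of the moment at which its call begins. There is no depth.
- workorder.job_done(): hands the job in; it is judged then, once.
The state is a dict: "clock": time; "joint_pos": joint angles; "joint_vel": joint speeds; "tau": joint torques, N m; "eef_pos": TCP position; "tool_rot": TCP orientation; "ft_force": force on the tool from outside, world axes, zero at the start; "ft_torque": the same for the moment, N m; "grip_width": finger opening in m; "grasp_force": force on a finger pad.
Only numpy, scipy, OpenCV 4.12 (cv2) and the standard library are available. Lean on these libraries where they do the work, as an engineer would, in place of code of your own. Each camera call takes 0.05 s, during which the arm holds its last target. There are 200 camera calls.

## Working session

There is one attempt and no reset: what is moved stays moved. The work goes in short steps, Python scripts to look and compute and a shell command to move; the robot and the scene stay as the last step left them, time stands still between calls to the robot, and variables do not carry over. Pictures are saved under pics/ and viewed, at most 12 in all, crops included, and the job is handed in when it is done.

```bash
ls; mkdir -p pics
python3 - <<'E'
from workcell import telemetry, vision
import cv2,numpy as np
o=telemetry.get_obs();print(o)
for n in("scene","top"):
    c=vision.camera(n);cv2.imwrite(f"pics/{n}0.png",c["img"][:,:,::-1]);np.save(f"pics/{n}0.npy",c,allow_pickle=True)
    print(n,{k:v for k,v in c.items() if k!="img"})
E
```

```text
pics
{'clock': 0.0, 'joint_pos': array([-1.29900960e+00,  2.41424435e-01,  3.71737030e-03,  1.33517605e+00,
       -3.58648725e-06,  1.57078034e+00]), 'joint_vel': array([ 0.00157914, -0.00019037,  0.00106016, -0.00055253, -0.00041498,
        0.00109953]), 'tau': array([ 3.89609140e-04, -3.72319543e+01,  2.52406704e+01,  1.69164408e-02,
       -1.69884247e-04,  3.88213834e-06]), 'eef_pos': array([ 0.13405734, -0.48104345,  0.2304046 ]), 'tool_rot': array([ 9.90779075e-01,  1.35483341e-01, -1.43122652e-04, -1.03353201e-03]), 'ft_force': array([ 0.68677879, -0.10120267, -0.40938627]), 'ft_torque': array([ 0.0216681 , -0.03095502, -0.0010707 ]), 'grasp_force': 0.0, 'grip_width': 0.08541107192647934}
scene {'fov_y': 44.96734478383999, 'cx': 283.4641776338088, 'cy': 210.51083131580094, 'pose': array([[-0.63491536,  0.36706707, -0.67981192, -0.64456008],
       [-0.77257631, -0.29837141,  0.56044655,  0.89613819],
       [ 0.00288503,  0.88104272,  0.47302792,  0.83649116],
       [ 0.        ,  0.        ,  0.        ,  1.        ]])}
top {'fov_y': 43.16873176897033, 'cx': 286.08103076121535, 'cy': 213.19264840281608, 'pose': array([[ 0.00397947,  0.99711714, -0.07577318,  0.34783367],
       [-0.99985357,  0.00522861,  0.01629405,  0.01970661],
       [ 0.01664326,  0.07569724,  0.99699194,  1.42239137],
       [ 0.        ,  0.        ,  0.        ,  1.        ]])}
```

View pics/scene0.png

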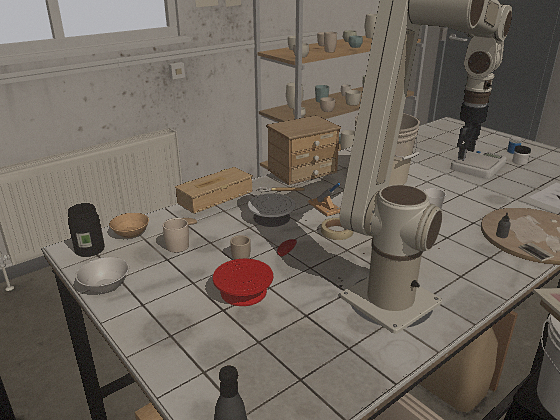

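View pics/top0.png

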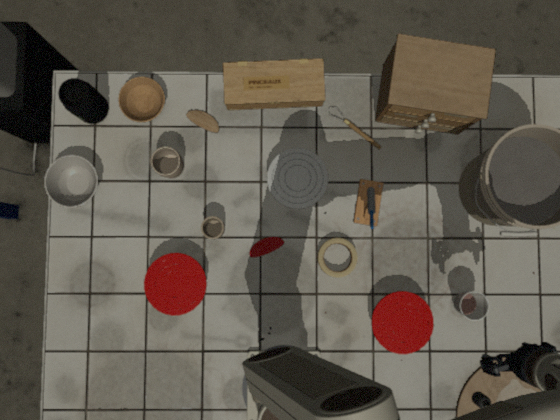

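Top view: the candidates for the cup are the pots at (213,228), small and low, at (167,162), larger, and at (474,306), far right by the chips/tray. For the wheel they are the grey grooved disc at (298,178) and the red ones at (175,284) and (402,322). The stand is at (369,203) and the loop tool at (357,128). By description I choose the cup at (213,228) and the grey wheel, and check them in one close crop.

```bash
cat > h.py <<'E'
import numpy as np,cv2
def load(n): return np.load(f"pics/{n}.npy",allow_pickle=True).item()
def snap(n,name):
    from workcell import vision
    c=vision.camera(n);np.save(f"pics/{name}.npy",c,allow_pickle=True);return c
def f(c): return 210/np.tan(np.radians(c["fov_y"]/2))
def proj(c,P):
    P=np.atleast_2d(P);T=c["pose"];q=(P-T[:3,3])@T[:3,:3]
    return np.c_[c["cx"]+f(c)*q[:,0]/-q[:,2],c["cy"]+f(c)*q[:,1]/q[:,2]]
def ray(c,u,v):
    d=np.array([(u-c["cx"])/f(c),-(v-c["cy"])/f(c),-1]);return c["pose"][:3,3],c["pose"][:3,:3]@d
def at(c,u,v,z):
    o,d=ray(c,u,v);return o+d*(z-o[2])/d[2]
def tri(c1,p1,c2,p2):
    o1,d1=ray(c1,*p1);o2,d2=ray(c2,*p2)
    s=np.linalg.lstsq(np.c_[d1,-d2],o2-o1,rcond=None)[0];a=o1+s[0]*d1;b=o2+s[1]*d2
    return (a+b)/2,np.linalg.norm(a-b)
def crop(c,u0,v0,u1,v1,k,name):
    i=cv2.resize(c["img"][v0:v1,u0:u1,::-1],None,fx=k,fy=k,interpolation=cv2.INTER_CUBIC);cv2.imwrite(f"pics/{name}.png",i);return i
E
python3 - <<'E'
from h import *
t=load("top0");s=load("scene0")
a=cv2.resize(t["img"][140:250,145:265,::-1],(480,440),interpolation=2)
b=cv2.resize(t["img"][170:235,345:395,::-1],(300,390),interpolation=2)
a=cv2.convertScaleAbs(a,alpha=1.3);b=cv2.convertScaleAbs(b,alpha=1.8)
im=np.zeros((600,800,3),np.uint8);im[:440,:480]=a;im[:390,490:790]=b
d=cv2.resize(s["img"][205,155:260] if 0 else s["img"][210:262,155:260,::-1],(315,156),interpolation=2);im[442:598,:315]=d
e=cv2.resize(s["img"][175:220,300:360,::-1],(264,198),interpolation=2);im[396:594,500:764]=e
cv2.imwrite("pics/crop1.png",im)
for n,u,v,z in [("cup rim",213,228,.058),("tumb",167,162,.082),("wheel",298,178,.055),("far pot",474,306,.06),("stand",369,203,.012),("red",175,284,.055)]:print(n,at(t,u,v,z).round(3))
E
```

```text
cup rim [0.412 0.185 0.058]
tumb [0.579 0.301 0.082]
wheel [ 0.544 -0.033  0.055]
far pot [ 0.216 -0.484  0.06 ]
stand [ 0.484 -0.225  0.012]
red [0.269 0.28  0.055]
```

View pics/crop1.png

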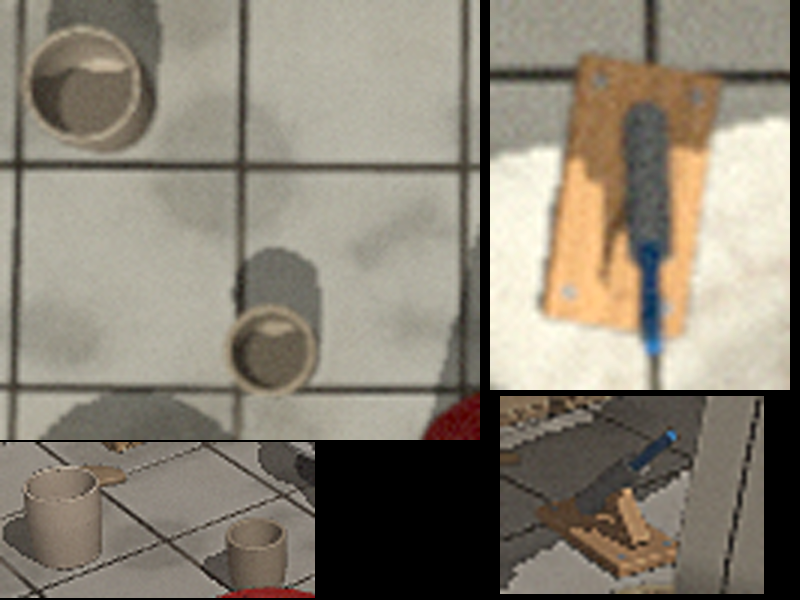

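The crop confirms it: the cup rim is centred at (213,227.5), about 22 px or 57 mm across. The larger tumbler is at (166,162), about 29 px. The needle handle (blue) leans from the tube mouth at (371.5,211) to its end at (372,228). I turn the tool first, then travel.

```bash
python3 -m inch '[[[0,0,-0.018],[0,0,-0.03],-1],[[0,0,-0.018],[0,0,-0.03],-1],[[0,0,-0.018],[0,0,-0.03],-1],[[0,0,-0.018],[0,0,-0.03],-1],[[0,0,-0.018],[0,0,-0.03],-1],[[0,0,-0.018],[0,0,-0.03],-1],[[0,0,-0.018],[0,0,-0.03],-1],[[0,0,-0.018],[0,0,0],-1],[[0,0,-0.018],[0,0,0],-1],[[0,0,-0.018],[0,0,0],-1]]'
python3 -m inch '[[[0,0,-0.018],[0,0,0],-1],[[0,0,-0.018],[0,0,0],-1],[[0,0,-0.018],[0,0,0],-1],[[0,0,-0.016],[0,0,0],-1],[[0,0,0],[0,0,0],-1]]'
cat >> h.py <<'E'
from scipy.spatial.transform import Rotation as Ro
def need(target,R=None):
    from workcell import telemetry
    o=telemetry.get_obs();q=Ro.from_quat(o["tool_rot"])
    print("t",o["clock"].__round__(2),"tcp",o["eef_pos"].round(4),"z",q.as_matrix()[:,2].round(3),"x",q.as_matrix()[:,0].round(3),"w",round(o["grip_width"],4),"F",o["ft_force"].round(1))
    if target is not None: print("shift/0.3",(q.inv().apply(np.array(target)-o["eef_pos"])/.3).round(4))
    if R is not None: print("turn/360",((q.inv()*R).as_rotvec()/2/np.pi).round(4))
E
python3 - <<'E'
from h import *
need([.40,.16,.27])
E
```

```text
clock: 0.93
eef_pos: [0.1342, -0.4815, 0.294]
tool_rot: [0.762, 0.647, 0.0, -0.0]
ft_force: [0.1, -0.1, -0.0]
grip_width: 0.0857
grasp_force: 0.0
clock: 1.35
eef_pos: [0.1342, -0.4814, 0.2938]
tool_rot: [0.604, 0.797, 0.0, -0.0]
ft_force: [-0.5, 0.3, 0.2]
grip_width: 0.0855
grasp_force: 0.0
t 1.35 tcp [ 0.1342 -0.4814  0.2938] z [-0.     0.001 -1.   ] x [-0.27   0.963  0.001] w 0.0855 F [-0.5  0.3  0.2]
shift/0.3 [1.8192 1.4304 0.0815]
```

```bash
for i in 1 2; do :; done
python3 -m inch '[[[0,0,0],[0.06,0.047,0],-1],[[0,0,0],[0.076,0.06,0],-1],[[0,0,0],[0.076,0.06,0],-1],[[0,0,0],[0.076,0.06,0],-1],[[0,0,0],[0.076,0.06,0],-1],[[0,0,0],[0.076,0.06,0],-1],[[0,0,0],[0.076,0.06,0],-1],[[0,0,0],[0.076,0.06,0],-1],[[0,0,0],[0.076,0.06,0],-1],[[0,0,0],[0.076,0.06,0],-1]]'
python3 -m inch '[[[0,0,0],[0.076,0.06,0],-1],[[0,0,0],[0.076,0.06,0],-1],[[0,0,0],[0.076,0.06,0],-1],[[0,0,0],[0.076,0.06,0],-1],[[0,0,0],[0.076,0.06,0],-1],[[0,0,0],[0.076,0.06,0],-1],[[0,0,0],[0.076,0.06,0],-1],[[0,0,0],[0.076,0.06,0],-1],[[0,0,0],[0.076,0.06,0],-1],[[0,0,0],[0.076,0.06,0],-1]]'
python3 -m inch '[[[0,0,0],[0.076,0.06,0.02],-1],[[0,0,0],[0.076,0.06,0.02],-1],[[0,0,0],[0.076,0.06,0.02],-1],[[0,0,0],[0.05,0.03,0.02],-1],[[0,0,0],[0,0,0],-1],[[0,0,0],[0,0,0],-1]]'
python3 - <<'E'
from h import *
need([.412,.185,.27])
c=snap("wrist","w1");crop(c,0,0,560,420,1,"w1")
print(proj(c,[[.412,.185,.058],[.412,.185,0],[.579,.301,.082],[.544,-.033,.055]]).round(1), c["fov_y"])
E
```

```text
clock: 2.18
eef_pos: [0.244, -0.2179, 0.2942]
tool_rot: [0.606, 0.795, 0.0, -0.0]
ft_force: [1.3, -1.0, 0.1]
grip_width: 0.0857
grasp_force: 0.0
clock: 3.02
eef_pos: [0.3562, 0.0501, 0.2942]
tool_rot: [0.606, 0.796, -0.0, 0.0]
ft_force: [-0.1, -1.1, -0.2]
grip_width: 0.0856
grasp_force: 0.0
clock: 3.52
eef_pos: [0.3939, 0.1462, 0.2695]
tool_rot: [0.605, 0.796, -0.001, -0.001]
ft_force: [-0.4, 0.2, -0.1]
grip_width: 0.0857
grasp_force: 0.0
t 3.52 tcp [0.3939 0.1462 0.2695] z [-0.002 -0.001 -1.   ] x [-0.269  0.963 -0.001] w 0.0857 F [-0.4  0.2 -0.1]
shift/0.3 [ 0.1084  0.093  -0.002 ]
[[300.4 161.3]
 [297.2 156.2]
 [490.2  98.5]
 [344.5 335.4]] 70.25364306726034
```

View pics/w1.png

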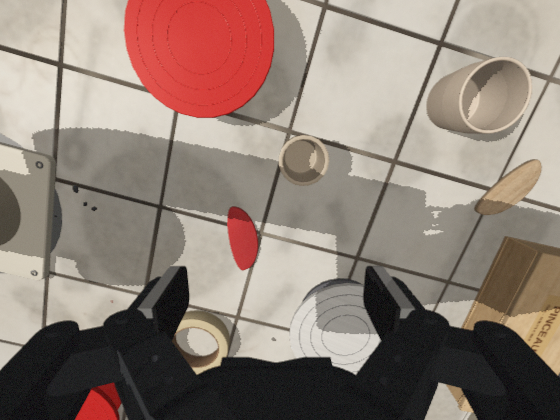

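The wrist view shows the cup rim centred at about (304,160), the tumbler at (480,95) and the grey wheel's grooves centred at about (343,333).

Run:
```python
from h import *
c=load("w1");i=c["img"].astype(int)
hsv=cv2.cvtColor(c["img"],cv2.COLOR_RGB2HSV)
r=hsv[125:195,270:340]; m=((r[...,1]>45)).astype(np.uint8)
m=cv2.morphologyEx(m,cv2.MORPH_OPEN,np.ones((3,3)))
cs=max(cv2.findContours(m,0,1)[0],key=cv2.contourArea);print(cv2.fitEllipse(cs),cv2.boundingRect(cs))
g=cv2.cvtColor(c["img"],cv2.COLOR_RGB2GRAY)
print("hough",cv2.HoughCircles(cv2.medianBlur(g[120:200,262:345],3),cv2.HOUGH_GRADIENT,1,30,param1=100,param2=12,minRadius=20,maxRadius=29))
for u,v in((304,160),(304,161)):print("cup",at(c,u,v,.058).round(4))
print("wheel",at(c,343,333,.055).round(4))
s=load("scene0");t=load("top0")
print("cup scene proj",proj(s,[at(c,304,160,.058)]).round(1))
# stand base corners in top (order by crop)
P=[at(t,345+(u-490)/6,170+v/6,.012)[:2] for u,v in((580,55),(720,78),(683,335),(545,318))]
P=np.array(P);print(P.round(3),"ctr",P.mean(0).round(4));a=P[0]+P[1]-P[2]-P[3];y=np.degrees(np.arctan2(a[1],a[0]));print("len",np.linalg.norm(a)/2,"yaw",y)
need(None)
```

```text
((30.61472511291504, 30.84295654296875), (53.62326431274414, 71.99461364746094), 108.24049377441406) (0, 0, 70, 61)
hough [[[40.5 40.5 21.6]]]
cup [0.4156 0.1875 0.058 ]
cup [0.416  0.1864 0.058 ]
wheel [ 0.5406 -0.0298  0.055 ]
cup scene proj [[239.8 239.6]]
[[ 0.548 -0.201]
 [ 0.538 -0.264]
 [ 0.422 -0.247]
 [ 0.43  -0.185]] ctr [ 0.4844 -0.2243]
len 0.11779812862882909 yaw -8.302432701408442
t 3.57 tcp [0.3939 0.1456 0.27  ] z [-0.001 -0.001 -1.   ] x [-0.268  0.963 -0.001] w 0.0854 F [-0.5  0.4 -0.2]
```

```bash
python3 -m inch '[[[0,0,0],[0.0124,0.0112,0.05],-1],[[0,0,0],[0.0124,0.0112,0.05],-1],[[0,0,0],[0.0124,0.0112,0.05],-1],[[0,0,0],[0.0124,0.0112,0.06],-1],[[0,0,0],[0.0124,0.0112,0.06],-1],[[0,0,0],[0.0124,0.0112,0.06],-1],[[0,0,0],[0.0124,0.0112,0.06],-1],[[0,0,0],[0.0124,0.0112,0.06],-1],[[0,0,0],[0.0124,0.0112,0.05],-1],[[0,0,0],[0,0,0],-1]]'
python3 - <<'E'
from h import *
need([.414,.186,.012])
c=snap("wrist","w2");crop(c,0,0,560,420,1,"w2")
print(proj(c,[[.414,.186,.058]]).round(1))
E
```

```text
clock: 4.4
eef_pos: [0.4131, 0.1847, 0.1182]
tool_rot: [0.606, 0.796, -0.002, -0.001]
ft_force: [0.3, -0.5, -0.3]
grip_width: 0.0852
grasp_force: 0.0
t 4.4 tcp [0.4131 0.1847 0.1182] z [-0.004 -0.002 -1.   ] x [-0.266  0.964 -0.001] w 0.0852 F [ 0.3 -0.5 -0.3]
shift/0.3 [0.0038 0.0058 0.354 ]
[[278.6 230.4]]
```

View pics/w2.png

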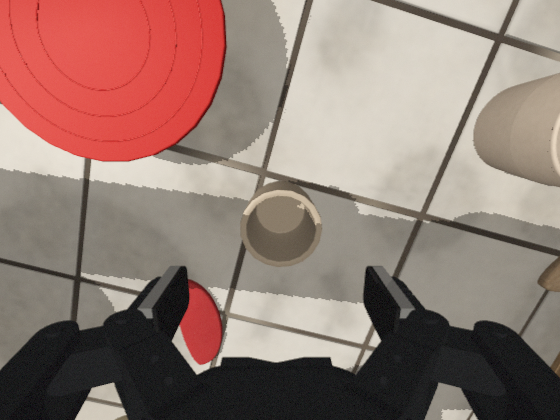

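The rim spans (241..321, 190..266), so its centre is at (281,228), within 2 mm of the prediction. Descending and closing.

```bash
python3 -m inch '[[[0,0,0],[0.003,0.004,0.04],-1],[[0,0,0],[0.003,0.004,0.05],-1],[[0,0,0],[0.003,0.004,0.05],-1],[[0,0,0],[0,0,0.05],-1],[[0,0,0],[0,0,0.05],-1],[[0,0,0],[0,0,0.04],-1],[[0,0,0],[0,0,0.04],-1],[[0,0,0],[0,0,0.034],-1],[[0,0,0],[0,0,0],-1],[[0,0,0],[0,0,0],-1]]'
python3 -m inch '[[[0,0,0],[0,0,0],0.2],[[0,0,0],[0,0,0],0.4],[[0,0,0],[0,0,0],0.4],[[0,0,0],[0,0,0],0.4],[[0,0,0],[0,0,0],0.4],[[0,0,0],[0,0,0],0.4]]'
```

```text
clock: 5.28
eef_pos: [0.4178, 0.1893, 0.0151]
tool_rot: [0.605, 0.796, 0.0, 0.0]
ft_force: [-0.3, -0.7, -0.2]
grip_width: 0.0856
grasp_force: 0.0
clock: 5.78
eef_pos: [0.418, 0.1898, 0.0157]
tool_rot: [0.605, 0.796, 0.001, 0.001]
ft_force: [-2.8, -1.4, 6.9]
grip_width: 0.0579
grasp_force: 62.0
```

```bash
python3 -m inch '[[[0,0,0],[0,0,-0.02],0.4],[[0,0,0],[0,0,-0.04],0.4],[[0,0,0],[0,0,-0.06],0.4],[[0,0,0],[0,0,-0.07],0.4],[[0,0,0],[0,0,-0.07],0.4],[[0,0,0],[0,0,-0.06],0.4],[[0,0,0],[0,0,-0.05],0.4],[[0,0,0],[0,0,-0.03],0.4],[[0,0,0],[0,0,0],0.4],[[0,0,0],[0,0,0],0.4]]'
python3 - <<'E'
from h import *
need([.542,-.11,.14])
need([.542,-.031,.14])
E
```

```text
clock: 6.62
eef_pos: [0.4174, 0.1898, 0.1343]
tool_rot: [0.605, 0.796, 0.0, 0.0]
ft_force: [-0.3, 0.4, -1.9]
grip_width: 0.0579
grasp_force: 64.1
t 6.62 tcp [0.4174 0.1898 0.1343] z [ 0.001  0.    -1.   ] x [-0.268  0.963  0.   ] w 0.0579 F [-0.3  0.4 -1.9]
shift/0.3 [-1.0743  0.1316 -0.019 ]
t 6.62 tcp [0.4174 0.1898 0.1343] z [ 0.001  0.    -1.   ] x [-0.268  0.963  0.   ] w 0.0579 F [-0.3  0.4 -1.9]
shift/0.3 [-0.8206  0.2023 -0.0189]
```

```bash
python3 -m inch '[[[0,0,0],[-0.03,0.004,-0.01],0.4],[[0,0,0],[-0.06,0.008,-0.01],0.4],[[0,0,0],[-0.08,0.01,-0.01],0.4],[[0,0,0],[-0.08,0.01,-0.01],0.4],[[0,0,0],[-0.08,0.01,-0.01],0.4],[[0,0,0],[-0.08,0.01,-0.01],0.4],[[0,0,0],[-0.08,0.01,-0.01],0.4],[[0,0,0],[-0.08,0.01,-0.01],0.4],[[0,0,0],[-0.08,0.01,-0.01],0.4],[[0,0,0],[-0.08,0.01,-0.01],0.4]]'
python3 -m inch '[[[0,0,0],[-0.08,0.01,0],0.4],[[0,0,0],[-0.08,0.01,0],0.4],[[0,0,0],[-0.08,0.01,0],0.4],[[0,0,0],[-0.07,0.01,0],0.4],[[0,0,0],[-0.04,0.005,0],0.4],[[0,0,0],[0,0,0],0.4],[[0,0,0],[0,0,0],0.4],[[0,0,0],[0,0,0],0.4]]'
python3 - <<'E'
from h import *
need([.542,-.031,.14])
c=snap("wrist","w3");crop(c,0,0,560,420,1,"w3")
print(proj(c,[[.542,-.031,.055]]).round(1))
E
```

```text
clock: 7.45
eef_pos: [0.5021, -0.0157, 0.1629]
tool_rot: [0.605, 0.796, -0.001, -0.001]
ft_force: [0.0, 0.4, -1.8]
grip_width: 0.0577
grasp_force: 64.2
clock: 8.12
eef_pos: [0.543, -0.1107, 0.1634]
tool_rot: [0.605, 0.796, -0.0, -0.001]
ft_force: [0.7, 1.3, -1.4]
grip_width: 0.0578
grasp_force: 64.2
t 8.12 tcp [ 0.543  -0.1107  0.1634] z [-0.002  0.001 -1.   ] x [-0.269  0.963  0.001] w 0.0578 F [ 0.7  1.3 -1.4]
shift/0.3 [0.2566 0.0683 0.0782]
[[302.2 120.7]]
```

View pics/w3.png

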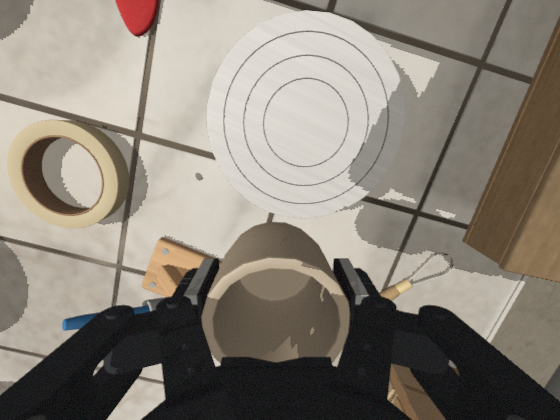

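Wheel grooves are centred at about (306,121.5). The held cup's rim spans u from about 201 to 350, with its top edge at v=258.

Run:
```python
from h import *
c=load("w3")
W=at(c,306,121.5,.055);print("wheel",W.round(4))
T=np.array([.543,-.1107,.1634]);a=np.linspace(0,2*np.pi,181)
X=np.array([-.269,.963,0])
# rim relation
for d in(-.004,-.002,0,.002,.004):
    for z in (0.0423,):
        p=proj(c,T+d*X+np.c_[.03*np.cos(a),.03*np.sin(a),0*a+z]);print(d,"rim u",p[:,0].min().round(1),p[:,0].max().round(1),"v top",p[:,1].min().round(1))
for r,z in((.08,.055),):
    p=proj(c,W*[1,1,0]+np.c_[r*np.cos(a),r*np.sin(a),0*a+z]);print("wheel u",p[:,0].min(),p[:,0].max(),"v",p[:,1].min(),p[:,1].max())
```

```text
wheel [ 0.5452 -0.0308  0.055 ]
-0.004 rim u 200.7 353.0 v top 261.2
-0.002 rim u 200.3 353.4 v top 256.2
0 rim u 200.0 353.8 v top 251.2
0.002 rim u 199.6 354.2 v top 246.0
0.004 rim u 199.2 354.6 v top 240.9
wheel u 205.90184152556984 406.76491134192327 v 5.6872958703227425 216.9592428719186
```

```bash
python3 -m inch '[[[0,0,0],[0.02,0.006,0],0.4],[[0,0,0],[0.04,0.011,0],0.4],[[0,0,0],[0.06,0.016,0.01],0.4],[[0,0,0],[0.06,0.016,0.02],0.4],[[0,0,0],[0.05,0.013,0.02],0.4],[[0,0,0],[0.034,0.008,0.02],0.4],[[0,0,0],[0,0,0.05],0.4],[[0,0,0],[0,0,0.05],0.4],[[0,0,0],[0,0,0.04],0.4],[[0,0,0],[0,0,0],0.4]]'
python3 -m inch '[[[0,0,0],[0,0,0],0.4],[[0,0,0],[0,0,0],0.4]]'
python3 - <<'E'
from h import *
need([.5435,-.0288,.0715])
E
```

```text
clock: 9.0
eef_pos: [0.5405, -0.028, 0.0985]
tool_rot: [0.604, 0.797, -0.001, -0.002]
ft_force: [-0.1, -0.1, -1.6]
grip_width: 0.0579
grasp_force: 64.2
clock: 9.17
eef_pos: [0.5432, -0.0289, 0.1018]
tool_rot: [0.605, 0.797, 0.0, 0.0]
ft_force: [-0.3, -0.1, -1.0]
grip_width: 0.0578
grasp_force: 64.2
t 9.17 tcp [ 0.5432 -0.0289  0.1018] z [ 0.001 -0.    -1.   ] x [-0.269  0.963 -0.   ] w 0.0578 F [-0.3 -0.1 -1. ]
shift/0.3 [0.     0.0008 0.1011]
```

```bash
python3 -m inch '[[[0,0,0],[0,0,0.015],0.4],[[0,0,0],[0,0,0.02],0.4],[[0,0,0],[0,0,0.02],0.4],[[0,0,0],[0,0,0.015],0.4],[[0,0,0],[0,0,0.01],0.4],[[0,0,0],[0,0,0.008],0.4],[[0,0,0],[0,0,0.005],0.4],[[0,0,0],[0,0,0],0.4],[[0,0,0],[0,0,0],0.4]]'
python3 -m inch '[[[0,0,0],[0,0,0.003],0.4],[[0,0,0],[0,0,0.003],0.4],[[0,0,0],[0,0,0],0.4]]'
```

```text
clock: 9.92
eef_pos: [0.5429, -0.0294, 0.0732]
tool_rot: [0.605, 0.796, 0.0, 0.0]
ft_force: [0.2, 0.4, -0.8]
grip_width: 0.0577
grasp_force: 64.2
clock: 10.17
eef_pos: [0.5429, -0.0294, 0.0714]
tool_rot: [0.605, 0.796, 0.0, 0.0]
ft_force: [-0.3, 0.3, -1.3]
grip_width: 0.0577
grasp_force: 64.2
```

```bash
python3 -m inch '[[[0,0,0],[0,0,0.002],0.4],[[0,0,0],[0,0,0.001],0.4],[[0,0,0],[0,0,0],0.4]]'
python3 -m inch '[[[0,0,0],[0,0,0.002],0.4],[[0,0,0],[0,0,0],0.4],[[0,0,0],[0,0,0],0.4]]'
```

```text
clock: 10.42
eef_pos: [0.543, -0.0294, 0.0709]
tool_rot: [0.605, 0.796, 0.0, 0.0]
ft_force: [-1.0, -0.4, 1.3]
grip_width: 0.0574
grasp_force: 64.3
clock: 10.67
eef_pos: [0.543, -0.0294, 0.0708]
tool_rot: [0.605, 0.796, 0.0, 0.0]
ft_force: [-2.6, -0.2, 5.3]
grip_width: 0.0575
grasp_force: 64.3
```

Contact is made (5 N), so I open gently and then retreat upward.

```bash
python3 -m inch '[[[0,0,0],[0,0,0],0.2],[[0,0,0],[0,0,0],0],[[0,0,0],[0,0,0],-0.4],[[0,0,0],[0,0,0],-1],[[0,0,0],[0,0,0],-1],[[0,0,0],[0,0,0],-1],[[0,0,0],[0,0,0],-1],[[0,0,0],[0,0,0],-1]]'
python3 -m inch '[[[0,0,0],[0,0,-0.02],-1],[[0,0,0],[0,0,-0.04],-1],[[0,0,0],[0,0,-0.06],-1],[[0,0,0],[0,0,-0.08],-1],[[0,0,0],[0,0,-0.08],-1],[[0,0,0],[0,0,-0.08],-1],[[0,0,0],[0,0,-0.08],-1],[[0,0,0],[0,0,-0.08],-1],[[0,0,0],[0,0,-0.04],-1],[[0,0,0],[0,0,0],-1]]'
python3 - <<'E'
from h import *
need([.33,-.15,.24],Ro.from_euler("z",-8.3,degrees=True)*Ro.from_matrix(np.diag([-1,1,-1.])))
E
```

```text
clock: 11.33
eef_pos: [0.5429, -0.0293, 0.0698]
tool_rot: [0.605, 0.796, -0.0, -0.0]
ft_force: [-0.8, 0.7, 0.2]
grip_width: 0.0849
grasp_force: 0.0
clock: 12.17
eef_pos: [0.5448, -0.0295, 0.2421]
tool_rot: [0.605, 0.796, 0.002, 0.003]
ft_force: [0.1, 0.6, 0.4]
grip_width: 0.0853
grasp_force: 0.0
t 12.17 tcp [ 0.5448 -0.0295  0.2421] z [ 0.007 -0.    -1.   ] x [-0.268  0.963 -0.002] w 0.0853 F [0.1 0.6 0.4]
shift/0.3 [-0.1948 -0.7976  0.0017]
turn/360 [ 0.0008  0.001  -0.1837]
```

```bash
python3 -m inch '[[[0,0,0],[-0.04,-0.012,0],-1],[[0,0,0],[-0.07,-0.022,0],-1],[[0,0,0],[-0.08,-0.024,0],-1],[[0,0,0],[-0.08,-0.024,0],-1],[[0,0,0],[-0.08,-0.024,0],-1],[[0,0,0],[-0.08,-0.024,0],-1],[[0,0,0],[-0.08,-0.024,0],-1],[[0,0,0],[-0.08,-0.024,0],-1],[[0,0,0],[-0.065,-0.02,0],-1],[[0,0,0],[0,0,0],-1]]'
python3 -m inch '[[[0,0,-0.0184],[0,0,0],-1],[[0,0,-0.0184],[0,0,0],-1],[[0,0,-0.0184],[0,0,0],-1],[[0,0,-0.0184],[0,0,0],-1],[[0,0,-0.0184],[0,0,0],-1],[[0,0,-0.0184],[0,0,0],-1],[[0,0,-0.0184],[0,0,0],-1],[[0,0,-0.0184],[0,0,0],-1],[[0,0,-0.0184],[0,0,0],-1],[[0,0,-0.0184],[0,0,0],-1]]'
python3 -m inch '[[[0,0,0],[0,0,0],-1],[[0,0,0],[0,0,0],-1]]'
python3 - <<'E'
from h import *
need(None)
t=snap("top","top1")
c=snap("wrist","w4");im=c["img"][:,:,::-1]
tc=cv2.resize(t["img"][120:235,240:300+60,::-1],(240,230),interpolation=2)
cv2.imwrite("pics/w4.png",np.hstack([im,cv2.copyMakeBorder(tc,0,190,0,0,0)]))
print(proj(c,[[.4527,-.2197,.082],[.411,-.2136,.124]]).round(1))
print("top",proj(t,[[.4527,-.2197,.082],[.411,-.2136,.124]]).round(1))
E
```

```text
clock: 13.0
eef_pos: [0.5367, -0.2389, 0.2354]
tool_rot: [0.607, 0.795, -0.001, -0.001]
ft_force: [-0.3, -0.4, -0.6]
grip_width: 0.0855
grasp_force: 0.0
clock: 13.83
eef_pos: [0.5374, -0.2342, 0.2362]
tool_rot: [0.068, 0.998, 0.001, -0.002]
ft_force: [-0.2, -0.7, -0.0]
grip_width: 0.0855
grasp_force: 0.0
clock: 14.0
eef_pos: [0.5376, -0.2343, 0.2366]
tool_rot: [0.073, 0.997, 0.0, -0.001]
ft_force: [0.7, 0.4, -0.2]
grip_width: 0.0853
grasp_force: 0.0
t 14.0 tcp [ 0.5376 -0.2343  0.2366] z [-0.002  0.001 -1.   ] x [-0.989  0.145  0.002] w 0.0853 F [ 0.7  0.4 -0.2]
[[278.  111.4]
 [278.5  50.7]]
top [[371.7 212.5]
 [372.4 228.1]]
```

View pics/w4.png

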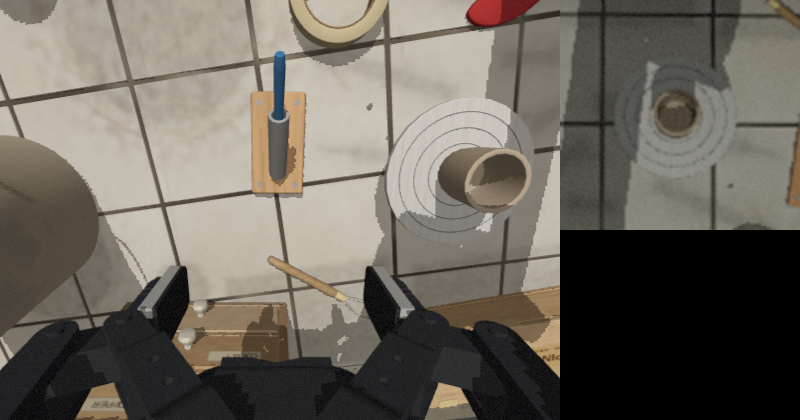

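The tube mouth is at (279,116) and the handle end at (280,54), 1–4 px from prediction. The cup stands on the grey wheel. I check its centring numerically: in the top view the wheel is at about (297.5,179) and the rim at about (298.5,177).

Run:
```python
from h import *
t=load("top1");c=load("w4")
print("wheel top view",at(t,240+115/2,120+118.5/2,.055).round(4),"rim",at(t,240+117/2,120+113.5/2,.113).round(4))
a=np.linspace(0,2*np.pi,181)
for n,k,ctr in(("top",t,(.544,-.0312)),("wr",c,(.544,-.0312))):
  for r,z in((.08,.055),(.03,.113)):
    p=proj(k,np.c_[ctr[0]+r*np.cos(a),ctr[1]+r*np.sin(a),0*a+z]);print(n,r,p.min(0).round(1),p.max(0).round(1))
mo=at(c,279,116,.082);en=at(c,280,54,.124);print("mouth",mo.round(4),"end",en.round(4))
m=np.array([.4543,-.2192,.082]);a=np.array([-.707*.9895,.707*.144,.707])
g=m+.031*a;T=g+[0,0,-.019];print("grasp",g.round(4),"TCP",T.round(4))
R=Ro.from_euler("z",-8.3,degrees=True)*Ro.from_matrix(np.diag([-1,1,-1.]))
need(T+[0,0,.09],R);need(T,R)
```

```text
wheel top view [ 0.5403 -0.032   0.055 ] rim [ 0.5384 -0.0322  0.113 ]
top 0.08 [266.4 147.4] [328.  208.5]
top 0.03 [286.  162.6] [310.1 186.5]
wr 0.08 [387.5  94.7] [537.3 242.1]
wr 0.03 [465.9 149.6] [534.  215.4]
mouth [ 0.4569 -0.2194  0.082 ] end [ 0.4134 -0.2128  0.124 ]
grasp [ 0.4326 -0.216   0.1039] TCP [ 0.4326 -0.216   0.0849]
t 14.1 tcp [ 0.538  -0.2344  0.2371] z [-0.001  0.001 -1.   ] x [-0.989  0.145  0.001] w 0.0855 F [-0.2 -0.1 -0.7]
shift/0.3 [0.356  0.0099 0.2079]
turn/360 [ 0.0001 -0.0002 -0.    ]
t 14.1 tcp [ 0.538  -0.2344  0.2371] z [-0.001  0.001 -1.   ] x [-0.989  0.145  0.001] w 0.0855 F [-0.2 -0.1 -0.7]
shift/0.3 [0.3556 0.0098 0.5079]
turn/360 [ 0.0001 -0.0002 -0.    ]
```

```bash
python3 -m inch '[[[0,0,0],[0.03,0.001,0.02],-1],[[0,0,0],[0.05,0.0015,0.02],-1],[[0,0,0],[0.06,0.0015,0.02],-1],[[0,0,0],[0.06,0.0015,0.02],-1],[[0,0,0],[0.06,0.0015,0.03],-1],[[0,0,0],[0.06,0.0015,0.03],-1],[[0,0,0],[0.036,0.0014,0.03],-1],[[0,0,0],[0,0,0.04],-1],[[0,0,0],[0,0,0],-1],[[0,0,0],[0,0,0],-1]]'
python3 - <<'E'
from h import *
need([.4326,-.216,.0849])
E
```

```text
clock: 14.93
eef_pos: [0.4327, -0.2163, 0.1746]
tool_rot: [0.072, 0.997, 0.0, -0.001]
ft_force: [0.4, -0.5, 0.8]
grip_width: 0.0854
grasp_force: 0.0
t 14.93 tcp [ 0.4327 -0.2163  0.1746] z [-0.001  0.001 -1.   ] x [-0.99   0.143  0.001] w 0.0854 F [ 0.4 -0.5  0.8]
shift/0.3 [0.     0.0007 0.2991]
```

```bash
python3 -m inch '[[[0,0,0],[0,0.0007,0.03],-1],[[0,0,0],[0,0,0.05],-1],[[0,0,0],[0,0,0.05],-1],[[0,0,0],[0,0,0.05],-1],[[0,0,0],[0,0,0.05],-1],[[0,0,0],[0,0,0.04],-1],[[0,0,0],[0,0,0.029],-1],[[0,0,0],[0,0,0],-1],[[0,0,0],[0,0,0],0],[[0,0,0],[0,0,0],0.4]]'
python3 -m inch '[[[0,0,0],[0,0,0],0.4],[[0,0,0],[0,0,0],0.6],[[0,0,0],[0,0,0],0.7],[[0,0,0],[0,0,0],0.8],[[0,0,0],[0,0,0],0.9],[[0,0,0],[0,0,0],1],[[0,0,0],[0,0,0],1],[[0,0,0],[0,0,0],1],[[0,0,0],[0,0,0],1]]'
python3 - <<'E'
from h import *
c=snap("wrist","w5");crop(c,0,0,560,420,1,"w5");need(None)
E
```

```text
clock: 15.77
eef_pos: [0.4339, -0.2166, 0.0859]
tool_rot: [0.071, 0.997, -0.0, 0.001]
ft_force: [0.3, -0.8, 0.1]
grip_width: 0.0639
grasp_force: 0.0
clock: 16.52
eef_pos: [0.4334, -0.2164, 0.0855]
tool_rot: [0.071, 0.997, -0.0, 0.0]
ft_force: [-0.6, -0.6, 3.6]
grip_width: 0.0091
grasp_force: 58.4
t 16.57 tcp [ 0.4334 -0.2164  0.0855] z [ 0.001 -0.    -1.   ] x [-0.99   0.142 -0.001] w 0.0091 F [-1.3 -0.5  4.9]
```

View pics/w5.png

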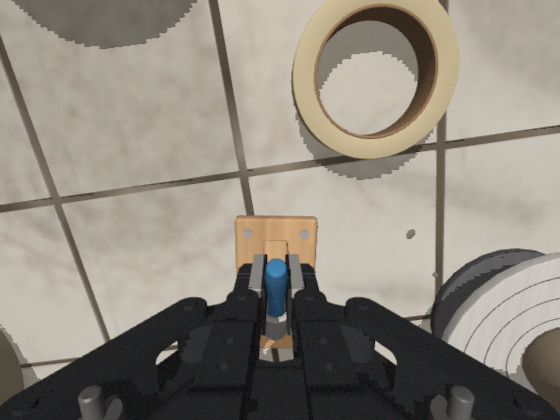

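The blue handle end at (277,270) sits between both pads, and the grip force is 58 N. Drawing it out along the tube.

```bash
python3 -m inch '[[[0,0,0],[0.005,0,-0.005],1],[[0,0,0],[0.01,0,-0.01],1],[[0,0,0],[0.015,0,-0.015],1],[[0,0,0],[0.015,0,-0.015],1],[[0,0,0],[0.015,0,-0.015],1]]'
python3 -m inch '[[[0,0,0],[0.02,0,-0.02],1],[[0,0,0],[0.025,0,-0.025],1],[[0,0,0],[0.025,0,-0.025],1],[[0,0,0],[0.025,0,-0.025],1],[[0,0,0],[0.025,0,-0.025],1],[[0,0,0],[0.025,0,-0.025],1],[[0,0,0],[0.025,0,-0.025],1],[[0,0,0],[0.025,0,-0.025],1]]'
python3 -m inch '[[[0,0,0],[0.01,0,-0.04],1],[[0,0,0],[0.01,0,-0.04],1],[[0,0,0],[0,0,-0.04],1],[[0,0,0],[0,0,-0.03],1],[[0,0,0],[0,0,0],1],[[0,0,0],[0,0,0],1]]'
python3 - <<'E'
from h import *
c=snap("wrist","w6");s=snap("scene","s6");need(None)
b=cv2.resize(s["img"][110:230,300:420,::-1],(420,420),interpolation=2)
cv2.imwrite("pics/w6.png",np.hstack([c["img"][:,90:470,::-1],b]))
E
```

```text
clock: 16.98
eef_pos: [0.415, -0.2137, 0.1038]
tool_rot: [0.071, 0.997, -0.0, 0.0]
ft_force: [1.5, -0.6, -0.0]
grip_width: 0.0092
grasp_force: 58.4
clock: 17.65
eef_pos: [0.3564, -0.2052, 0.1625]
tool_rot: [0.071, 0.997, 0.0, -0.0]
ft_force: [0.2, -1.1, 0.0]
grip_width: 0.0093
grasp_force: 58.7
clock: 18.15
eef_pos: [0.3517, -0.2047, 0.2071]
tool_rot: [0.071, 0.997, -0.0, 0.001]
ft_force: [0.3, 0.7, -0.5]
grip_width: 0.0092
grasp_force: 58.7
t 18.25 tcp [ 0.3511 -0.2043  0.2061] z [-0.001  0.001 -1.   ] x [-0.99   0.142  0.001] w 0.0093 F [ 0.2  0.2 -0.5]
```

View pics/w6.png

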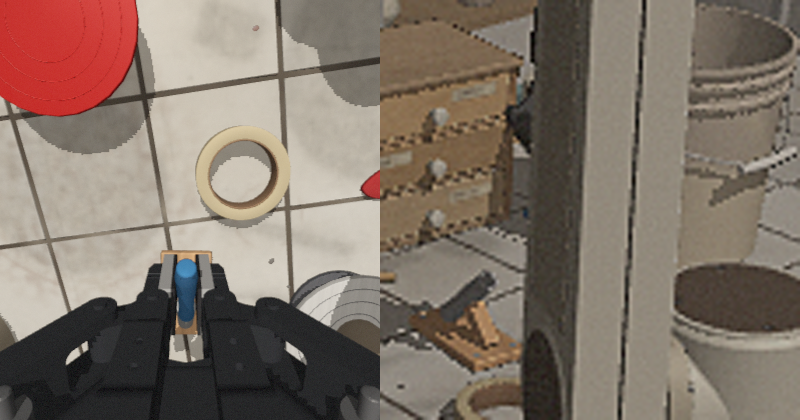

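The tube is empty and the tool is in the gripper. Turning it level.

```bash
python3 -m inch '[[[0,-0.01,0],[0,0,0],1],[[0,-0.015,0],[0,0,0],1],[[0,-0.015,0],[0,0,0],1],[[0,-0.015,0],[0,0,0],1],[[0,-0.015,0],[0,0,0],1],[[0,-0.015,0],[0,0,0],1],[[0,-0.015,0],[0,0,0],1],[[0,-0.015,0],[0,0,0],1],[[0,-0.01,0],[0,0,0],1],[[0,0,0],[0,0,0],1]]'
python3 -m inch '[[[0,0,0],[0,0,0],1],[[0,0,0],[0,0,0],1]]'
python3 - <<'E'
from h import *
need([.439,-.016,.22])
t=snap("top","t7");s=snap("scene","s7")
o=np.array([.3511,-.2043,.206]);g=o+[-.0133,.0019,.0134];n=np.array([.99,-.142,0])
P=np.array([g-.03*n,g,g+.075*n,g+.118*n]);print(proj(t,P).round(1),proj(s,P).round(1))
a=cv2.resize(t["img"][190:300,320:420,::-1],(400,440),interpolation=2)
b=cv2.resize(s["img"][100:220,270:400,::-1],(400,369),interpolation=2);b=cv2.copyMakeBorder(b,0,71,0,0,0)
cv2.imwrite("pics/t7.png",np.hstack([a,b]))
E
```

```text
clock: 19.08
eef_pos: [0.3482, -0.2022, 0.2024]
tool_rot: [0.068, 0.922, -0.026, 0.38]
ft_force: [-0.6, 0.1, -1.0]
grip_width: 0.0092
grasp_force: 58.8
clock: 19.25
eef_pos: [0.3519, -0.2051, 0.2072]
tool_rot: [0.066, 0.922, -0.028, 0.381]
ft_force: [-0.9, -0.1, -0.4]
grip_width: 0.0093
grasp_force: 58.8
t 19.25 tcp [ 0.3519 -0.2051  0.2072] z [ 0.699 -0.101 -0.708] x [-0.7    0.101 -0.707] w 0.0093 F [-0.9 -0.1 -0.4]
shift/0.3 [-0.1701  0.6651  0.1093]
[[373.5 271.5]
 [375.3 258.3]
 [379.7 225.6]
 [382.1 207. ]] [[361.5 167.2]
 [355.4 163.9]
 [340.8 156.1]
 [332.9 151.8]]
```

View pics/t7.png

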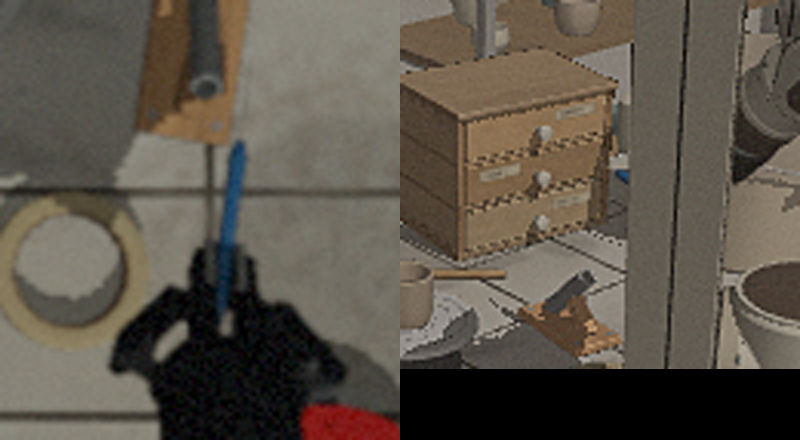

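The handle runs from (375,268) to (380,225.5) in the top view, and its front end is at (341,157) in the scene view. Both match the level prediction to 1 px. Moving over the cup.

```bash
python3 -m inch '[[[0,0,0],[-0.008,0.03,0.005],1],[[0,0,0],[-0.013,0.05,0.008],1],[[0,0,0],[-0.018,0.07,0.012],1],[[0,0,0],[-0.02,0.08,0.013],1],[[0,0,0],[-0.02,0.08,0.013],1],[[0,0,0],[-0.02,0.08,0.013],1],[[0,0,0],[-0.02,0.08,0.013],1],[[0,0,0],[-0.02,0.08,0.013],1],[[0,0,0],[-0.02,0.07,0.012],1],[[0,0,0],[-0.011,0.045,0.007],1]]'
python3 -m inch '[[[0,0,0],[0,0.01,0],1],[[0,0,0],[0,0,0],1],[[0,0,0],[0,0,0],1]]'
python3 - <<'E'
from h import *
need([.439,-.016,.135])
t=snap("top","t8");s=snap("scene","s8")
n=np.array([.99,-.142,0])
from workcell import telemetry
o=telemetry.get_obs();z=Ro.from_quat(o["tool_rot"]).as_matrix()[:,2];g=o["eef_pos"]-.019*z
P=np.array([g-.03*n,g,g+.075*n,g+.118*n]);print(P.round(3),proj(t,P).round(1),proj(s,P).round(1))
a=cv2.resize(t["img"][150:260,250:350,::-1],(400,440),interpolation=2)
b=cv2.resize(s["img"][110:240,220:350,::-1],(400,400),interpolation=2);b=cv2.copyMakeBorder(b,0,40,0,0,0)
cv2.imwrite("pics/t8.png",cv2.convertScaleAbs(np.hstack([a,b]),alpha=1.4))
E
```

```text
clock: 20.18
eef_pos: [0.4405, -0.0122, 0.2214]
tool_rot: [0.064, 0.921, -0.026, 0.383]
ft_force: [-0.3, 0.1, -1.0]
grip_width: 0.0094
grasp_force: 58.8
clock: 20.43
eef_pos: [0.4389, -0.0122, 0.2195]
tool_rot: [0.065, 0.922, -0.027, 0.381]
ft_force: [-0.3, 0.0, 0.1]
grip_width: 0.0091
grasp_force: 58.8
t 20.43 tcp [ 0.4389 -0.0122  0.2195] z [ 0.699 -0.1   -0.708] x [-0.701  0.1   -0.707] w 0.0091 F [-0.3  0.   0.1]
shift/0.3 [ 0.1977 -0.0123  0.2009]
[[ 0.396 -0.007  0.233]
 [ 0.425 -0.011  0.233]
 [ 0.5   -0.022  0.233]
 [ 0.542 -0.028  0.233]] [[289.3 232.2]
 [291.2 219. ]
 [296.  186.1]
 [298.8 167.5]] [[295.5 170.1]
 [290.1 166.6]
 [277.4 158.4]
 [270.5 153.9]]
```

View pics/t8.png

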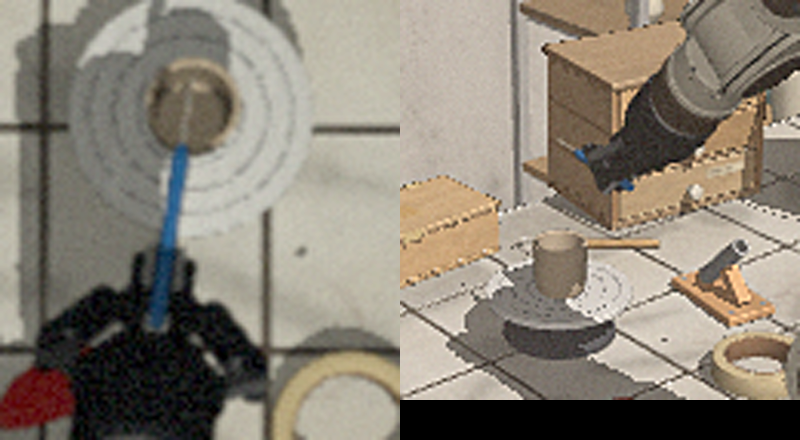

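Both handle ends match the level prediction: front at (277,158), rear at (295,170) in the scene view. The needle lies over the cup mouth. Lowering to about 35 mm above the rim.

```bash
python3 -m inch '[[[0,0,0],[0.015,-0.002,0.015],1],[[0,0,0],[0.03,-0.002,0.03],1],[[0,0,0],[0.035,-0.002,0.035],1],[[0,0,0],[0.035,-0.002,0.035],1],[[0,0,0],[0.035,-0.002,0.035],1],[[0,0,0],[0.03,-0.002,0.03],1],[[0,0,0],[0.018,0,0.02],1],[[0,0,0],[0,0,0],1],[[0,0,0],[0,0,0],1],[[0,0,0],[0,0,0],1]]'
python3 -m inch '[[[0,0,0],[0,0,0],1],[[0,0,0],[0,0,0],1],[[0,0,0],[0,0,0],1],[[0,0,0],[0,0,0],1],[[0,0,0],[0,0,0],1],[[0,0,0],[0,0,0],1]]'
python3 - <<'E'
from h import *
need(None)
t=snap("top","t9");s=snap("scene","s9")
n=np.array([.99,-.142,0])
from workcell import telemetry
o=telemetry.get_obs();z=Ro.from_quat(o["tool_rot"]).as_matrix()[:,2];g=o["eef_pos"]-.019*z
P=np.array([g-.03*n,g+.075*n,g+.118*n]);print(P.round(3),proj(t,P).round(1),proj(s,P).round(1))
a=cv2.resize(t["img"][150:260,250:350,::-1],(400,440),interpolation=2)
b=cv2.resize(s["img"][150:230,230:310,::-1],(400,400),interpolation=2);b=cv2.copyMakeBorder(b,0,40,0,0,0)
cv2.imwrite("pics/t9.png",cv2.convertScaleAbs(np.hstack([a,b]),alpha=1.4))
E
```

```text
clock: 21.37
eef_pos: [0.4393, -0.0166, 0.1362]
tool_rot: [0.067, 0.922, -0.028, 0.38]
ft_force: [-0.2, -0.0, 0.9]
grip_width: 0.0092
grasp_force: 58.8
clock: 21.87
eef_pos: [0.4399, -0.0159, 0.1367]
tool_rot: [0.066, 0.922, -0.027, 0.381]
ft_force: [0.2, -0.2, 0.5]
grip_width: 0.0093
grasp_force: 58.8
t 21.87 tcp [ 0.4399 -0.0159  0.1367] z [ 0.699 -0.101 -0.708] x [-0.701  0.101 -0.706] w 0.0093 F [ 0.2 -0.2  0.5]
[[ 0.397 -0.01   0.15 ]
 [ 0.501 -0.025  0.15 ]
 [ 0.543 -0.031  0.15 ]] [[289.6 233. ]
 [295.9 190. ]
 [298.5 172.5]] [[295.5 194.8]
 [277.9 182.2]
 [271.1 177.4]]
```

View pics/t9.png

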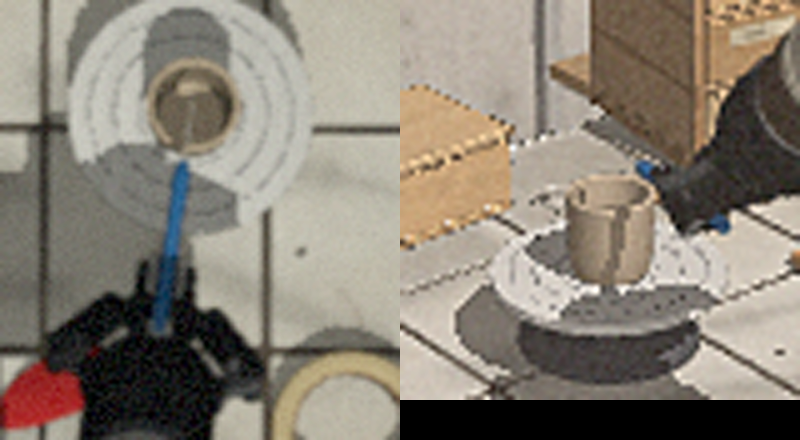

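The needle is level. Its point, predicted at crop (194,90) in the top view, is over the mouth (rim centre (194,106)) and about 37 mm above the rim, with no contact force. Handing in.

```bash
python3 -c "
from workcell import workorder;print(workorder.job_done())"
```

```text
the job is handed in; nothing more can be done
None
```

I handed the job in at about 22 s: the clay cup stands upright on the grey banding wheel, within about 2 mm of centre, and the needle is held level with its point about 37 mm above the cup's mouth, touching nothing; no verdict was returned.

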